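# Run a thread tap to depth in a clamp-jaw blank

### The arm

A 6-joint arm with a two-finger parallel gripper is mounted at the origin on the work surface. World frame = base frame: x ahead of the robot, y to its left, z up, the work surface at z = 0. Lengths are in m, angles in rad, forces in N, time in s.
With the tool pointing down it reaches from about 0.325 to 0.925 m from the base axis. Payload 3.1 kg.
Tool frame: the origin (TCP) lies at the very end of the fingers, on their centre line; the grasp point (between the pads) lies 19 mm behind it; z points along the fingers, x is the direction in which the jaws open and shut, and the axes are right-handed (so a half turn about z gives the same grasp; the last joint's range is limited). The gripper opens to 85 mm and grips with 20 to 120 N. Pads are 22 mm wide; open, the fingers measure 114 mm over their backs; the gripper's body (76 mm by 85 mm) begins 54 mm behind the grasp point. The pads swing forward as they close: fully open they stand 13 mm farther back than shut.
Start: joints at [-1.268, 0.217, 1.613, -0, 1.311, -0.112], TCP at [0.252, -0.572, 0.231] pointing down, gripper open.
Joint ranges: [-2.75, 2.75], [-0.78, 2.1], [0.31, 2.55], [-1.13, 4.27], [0.13, 2.63], [-2.58, 2.58]. Speed limits (rad/s): [2.79, 2.79, 3.14, 3.14, 3.14, 3.14].

### API

Orientations are given as a unit quaternion [w, x, y, z].
In Python, from workcell import arm gives the robot as it stands.
- The arm moves only by the tool play_rows, never from a script. Its argument "motion" is a list of rows, each a list of 7 numbers: the opening, from -1 (shut) to 1 (fully open), so that 0 is half open, then the shift along the tool's x, y, z in m, then the turn, a rotation vector about the tool's x, y, z in degrees. A call has 1 to 5 rows; each row is the pose to reach, as a shift and turn from the pose measured when the call began, along the tool's axes at that moment; what a row does not reach only later rows make up. A row lasts 1/8 s, in which the tool goes at most 62.5 mm and 10.7 degrees, less where a joint would pass 70% of its speed; a pose out of reach is approached as far as the arm can. A call with a gripper value outside its range is refused whole. The fingers move at their own pace and stop on an object; "force" is the grip in N (left out, the last holds). Time passes only in rows, so rows that repeat a pose let the fingers close. It gives the time, the measured TCP pose, the force and the opening at its end, in the units of the state.
- arm.state(): the state, without advancing time (a new reading comes with each control period).
- arm.grab_frame(name): name is "scene" or "side" or "wrist"; returns a dict with "img" (420x560x3 uint8, red, green, blue), "mtx" (3x3 intrinsics, pixels), "cam_to_world" (4x4, takes a point from camera to world coordinates). Camera axes: x right, y down, z forward; pixel columns grow to the right and rows downward; lengths in m; the calibration is good to about 2 mm. A picture is of the moment at which its call begins. There is no depth.
- arm.finish_job(): hands the job in, once; it reports no verdict.
Trained networks look in the newest picture that a camera, given by its name, has taken for a name from the list of things; names that differ only in an ending like _2 or _b are one class to them, and where a whole thing is asked for, a point or a joint stands for the part that bears it (a point fixed in the world has none). Each returns a list of dicts, best first, with "confidence" (0 to 1); they miss things now and then, are a little off and sometimes report something else, mostly with a low value. They report only what shows in the picture. A call takes as long as a camera call. They do not tell look-alikes from the thing itself.
- arm.recognise(camera, target): "centre" ([column, row] in pixels, amid what is visible of it).
- arm.outline_of(camera, target): "mask" (420x560 bool, what is visible of it) and "centre" ([column, row] in pixels, amid what is visible of it).
- arm.place_of(camera, target): "centre" ([column, row] in pixels: a listed point, or the origin of a listed thing).
The state is a dict: "time": time; "joint_pos": joint angles; "joint_vel": joint speeds; "tau": joint torques, N m; "tool_pos": TCP position; "ee_rot": TCP orientation; "contact_force": force on the tool from outside, world axes, zero at the start; "ft_torque": the same for the moment, N m; "finger_gap": finger opening in m.
Only numpy, scipy, OpenCV 4.12 (cv2) and the standard library are available. Lean on these libraries where they do the work, as an engineer would, in place of code of your own. Each camera call takes 0.05 s, during which the arm holds its last target.

### The job

Fit the loose T-wrench right down over the square head of the big tap that stands in the clamped jaw blank, and screw the tap in clockwise: half a turn forward, a quarter turn back, half a turn forward, a quarter turn back, then forward until its collar is fully home on the wood. The wrench fits the head with some play, so go by how far the tap itself turns; seat it and turn it gently, never forcing the tap, above all when it comes to its stop. Leave the wrench sitting on the tap and the other things on the bench where they are.

Things in the scene. Friction and masses are not known exactly. Their poses are not given: they have to be found in the camera images.
- wrench_hub (a point): centre of the hub of the loose T-wrench, which stands upright on the bench, socket down. Hub: dark steel block 42 x 42 mm and 46 mm high, this point 23 mm above its underside, on its axis; z up, x along the cross bar. Grip the hub on its bar-free +y and -y faces. About 0.35 kg, mostly the hub.
- wrench: the same wrench: origin at the centre of the hub's underside, same axes. There the square socket opens, 20 x 20 mm, 28 mm deep, sides along x and y. Round wooden cross bar 18 mm thick along x, its axis 34 mm above the underside, reaching 91 mm either side of the hub's axis; it can be pushed or straddled from above.
- tap_head (a point): centre of the top of the tap's square head, on the tap's axis, about 87 mm above the bench at the start; turns with the tap, x and y normal to the flats, z up. Head 18 x 18 mm, 22 mm high, and on it a 14 x 14 mm lead-in, 4 mm high (26 mm together), standing on the collar. The tap sinks 6 mm a turn and stays where it is left.
- tap_collar (a point): centre of the top of the tap's round steel collar (40 mm in diameter, 10 mm thick), 26 mm below the head's top; same axes. The seated wrench's underside rests here, with about 1 mm play each side and some 0.12 rad play in turning each way. The collar's underside starts 6 mm above the wood.
- tap (a joint): turn of the tap in rad, growing clockwise seen from above (screwing in); 0 to 0.1 at the start, a firm stop at 6.283 (one full turn) where the collar meets the wood. Turning takes about 0.25 N m, either way; it hits the stop hard, and over about 0.6 N m forces it (10 N on the bar 60 mm out).
- jaw: wooden jaw blank 240 x 46 x 45 mm high, fixed to the bench between a wooden dog and a steel vice jaw (both 36 mm high; 309 mm over all along x, 64 mm wide). Origin under its middle on the bench, x along its length; the tap's axis goes up through the origin.
- tin: bystander: plain metal tin, 66 mm in diameter, 90 mm high; origin at the centre of its underside. Leave alone.
- driver: bystander: wood-handled screwdriver 190 mm long, lying; origin underneath its middle. Leave alone.
- offcut: bystander: dark wood offcut 110 x 50 x 38 mm high; origin under its centre. Leave alone.
There are look-alikes about, which are no part of the job. What is meant by the wrench is not purple, turquoise or white, and is the larger of those in its own colour.

How it is judged:
On the way, in this order (a step that is already met when the one before it is completed fails the run):
1. the wrench is seated fully down on the tap's square head, the tap not yet turned (value of joint tap below 0.5 rad and z of wrench in the frame of tap_head below -0.0225 m and horizontal distance between wrench and tap_head below 0.005 m and angle between wrench's own z axis and vertical below 0.12 rad), for 0.2 s.
2. the tap is turned about half a turn forward (past 2.85 rad) (value of joint tap above 2.85 rad and z of wrench in the frame of tap_head below -0.0225 m and horizontal distance between wrench and tap_head below 0.005 m and angle between wrench's own z axis and vertical below 0.12 rad), for 0.05 s.
3. the tap is turned about a quarter back (below 2.0 rad) (value of joint tap below 2 rad and z of wrench in the frame of tap_head below -0.0225 m and horizontal distance between wrench and tap_head below 0.005 m and angle between wrench's own z axis and vertical below 0.12 rad), for 0.05 s.
4. about half a turn forward again (past 4.3 rad) (value of joint tap above 4.3 rad and z of wrench in the frame of tap_head below -0.0225 m and horizontal distance between wrench and tap_head below 0.005 m and angle between wrench's own z axis and vertical below 0.12 rad), for 0.05 s.
5. about a quarter back again (below 3.55 rad) (value of joint tap below 3.55 rad and z of wrench in the frame of tap_head below -0.0225 m and horizontal distance between wrench and tap_head below 0.005 m and angle between wrench's own z axis and vertical below 0.12 rad), for 0.05 s.
6. forward until the collar is home (past 6.16 rad) (value of joint tap above 6.16 rad and z of wrench in the frame of tap_head below -0.0225 m and horizontal distance between wrench and tap_head below 0.005 m and angle between wrench's own z axis and vertical below 0.12 rad), for 0.1 s.
At the end, for the whole second after the job is handed in: the tap is screwed in to its stop (joint above 6.16 of 6.283 rad) and still; the wrench sits at rest on its head, underside at least 22.5 mm below the head's top, within 5 mm of its axis and 0.12 rad of upright (all of step 6 and linear speed of wrench below 0.02 m/s and velocity of joint tap between -0.05 and 0.05 rad/s); the robot touches nothing.
It fails at once if the tap is forced: the wrench bears on it (or on the jaw blank) with more than 60 N (contact force between wrench and jaw above 60 N).
It fails at once if a bystander is moved more than 30 mm (distance of any of tin, driver, offcut from where it was at the start of the episode above 0.03 m).
It also fails if it takes over 72 s, if anything falls off the work surface, if the arm or the gripper's body presses on something with over 40 N, if the wrist force passes 120 N, or if a joint passes its speed limit or range.

## Working session

There is one attempt and no reset: what is moved stays moved. The work goes in short steps, Python scripts to look and compute and a tool call to move; the robot and the scene stay as the last step left them, time stands still between calls to the robot, and variables do not carry over. Pictures are saved under pics/ and viewed, and the job is handed in when it is done.

Besides the shell and the picture viewer there is one more tool, called after "Call:" as name([rows], argument=value, ...), one row to a line, values as JSON. play_rows: Moves the arm, as the interface text tells. Its arguments: {"type":"object","properties":{"motion":{"type":"array"},"force":{"type":"number"}},"required":["motion"]}

```bash
ls; mkdir -p pics
cat > h.py <<'E'
import numpy as np, cv2
from workcell import arm
def grab(n,f=None):
    d=arm.grab_frame(n)
    if f: cv2.imwrite('pics/'+f,d['img'][:,:,::-1])
    return d
def ray(d,px):
    K=np.array(d['mtx']);T=np.array(d['cam_to_world'])
    v=np.linalg.inv(K)@[px[0],px[1],1.]
    return T[:3,3],T[:3,:3]@v
def atz(d,px,z):
    o,v=ray(d,px);return o+v*(z-o[2])/v[2]
def proj(d,P):
    K=np.array(d['mtx']);T=np.array(d['cam_to_world'])
    c=T[:3,:3].T@(np.asarray(P,float)-T[:3,3]);q=K@c
    return q[:2]/q[2]
def tri(*dp):
    A=np.zeros((3,3));b=np.zeros(3)
    for d,p in dp:
        o,v=ray(d,p);v=v/np.linalg.norm(v);M=np.eye(3)-np.outer(v,v);A+=M;b+=M@o
    return np.linalg.solve(A,b)
E
python3 - <<'E'
from h import *
s=arm.state();print(s)
for n in ['scene','side','wrist']:
    d=grab(n,n+'0.png')
    print(n,np.round(d['cam_to_world'],3).tolist())
    for t in ['wrench_hub','wrench','tap_head','tap_collar','jaw','tin','driver','offcut']:
        print(t,[(np.round(r['centre'],1).tolist(),round(r['confidence'],2)) for r in arm.place_of(n,t)])
print(arm.state()['time'])
E
```

```text
pics
{'time': 0.0, 'joint_pos': array([-1.26820342e+00,  2.17732513e-01,  1.61490327e+00, -5.76251224e-06,
        1.31131711e+00, -1.12208450e-01]), 'joint_vel': array([ 0.00109886,  0.00056639,  0.00075122, -0.00074847,  0.00130403,
        0.0009712 ]), 'tau': array([-7.42214252e-04, -3.96847272e+01, -3.03856158e+01, -2.94711235e-04,
        9.78391443e-03, -1.09247225e-06]), 'tool_pos': array([ 0.25165263, -0.57121847,  0.22999782]), 'ee_rot': array([-7.49233101e-04,  8.37558221e-01, -5.46346808e-01, -9.11783253e-04]), 'contact_force': array([-0.14321259,  0.38525846,  0.77042921]), 'ft_torque': array([-0.00355681,  0.02705896, -0.0201096 ]), 'finger_gap': 0.08551902267859147}
scene [[0.866, 0.282, -0.412, 1.082], [0.499, -0.474, 0.726, -0.993], [0.009, -0.834, -0.551, 0.835], [0.0, 0.0, 0.0, 1.0]]
wrench_hub [([139.8, 241.8], 0.87), ([211.4, 247.9], 0.72), ([267.1, 250.6], 0.7), ([322.6, 299.9], 0.62)]
wrench [([267.6, 258.0], 0.84), ([244.8, 219.5], 0.7), ([212.7, 255.1], 0.68), ([322.1, 309.2], 0.58), ([374.6, 260.5], 0.42)]
tap_head [([311.5, 186.2], 0.58)]
tap_collar [([309.
[... 247 characters left out ...]
 0.0, 0.0, 1.0]]
wrench_hub [([315.5, 182.2], 0.76), ([272.5, 189.1], 0.75), ([372.5, 163.1], 0.75), ([199.9, 168.9], 0.73), ([328.3, 228.1], 0.65)]
wrench [([375.3, 171.0], 0.92), ([271.5, 198.2], 0.78), ([205.6, 178.4], 0.78), ([326.9, 232.3], 0.6), ([317.2, 183.9], 0.57)]
tap_head [([260.8, 244.6], 0.73)]
tap_collar [([263.3, 252.9], 0.61)]
jaw [([264.2, 270.7], 0.79)]
tin [([294.8, 387.9], 0.89)]
driver [([295.9, 139.3], 0.64)]
offcut [([178.0, 226.7], 0.9)]
wrist [[0.403, -0.883, -0.24, 0.312], [-0.915, -0.389, -0.104, -0.548], [-0.001, 0.261, -0.965, 0.373], [0.0, 0.0, 0.0, 1.0]]
wrench_hub []
wrench [([2.3, 71.8], 0.67)]
tap_head []
tap_collar []
jaw []
tin []
driver []
offcut []
1.35
```

View pics/scene0.png

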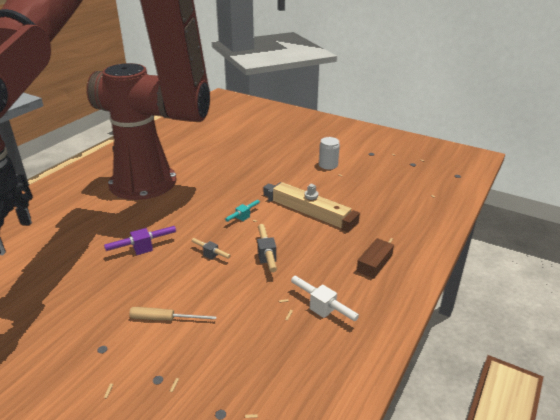

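View pics/side0.png

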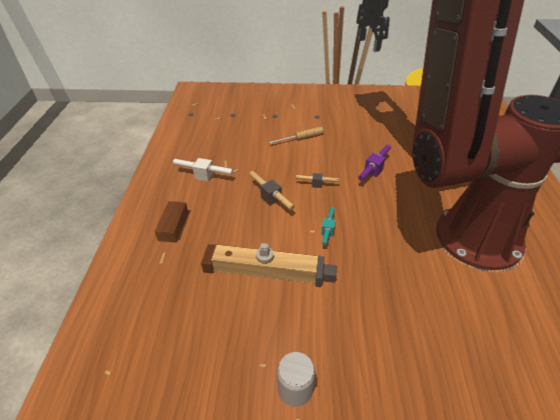

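Scene view candidates are purple (140,241), small wood/steel (210,249), large wood/steel (267,250), turquoise (243,212) and white (322,300). The target is the large wood/steel wrench at scene (267,250), which is (271,190) in the side view. Next I'll check a crop and measure.

Run:
```python
from h import *
S=grab('scene');ps={t:arm.place_of('scene',t) for t in ['wrench_hub','wrench','tap_head','tap_collar','jaw','driver','offcut','tin']}
oS=arm.outline_of('scene','wrench')
D=grab('side');pd={t:arm.place_of('side',t) for t in ps}
oD=arm.outline_of('side','wrench')
def near(l,p): return min(l,key=lambda r:np.hypot(*(np.array(r['centre'])-p)))['centre']
G={'wrench_hub':((267,250),(272,189)),'wrench':((267,258),(272,198)),'tap_head':((311,186),(261,245)),'tap_collar':((310,194),(263,253)),'jaw':((306,207),(264,270))}
for t,(a,b) in G.items():
    a=near(ps[t],a);b=near(pd[t],b);print(t,a,b,tri((S,a),(D,b)).round(4))
for t in ['tin','driver','offcut']:
    print(t,atz(S,ps[t][0]['centre'],0).round(3),atz(D,pd[t][0]['centre'],0).round(3))
for n,d,o,g in(('S',S,oS,(267,250)),('D',D,oD,(272,190))):
    m=min(o,key=lambda r:np.hypot(*(np.array(r['centre'])-g)))['mask']
    ys,xs=np.nonzero(m);print(n,len(xs),xs.min(),xs.max(),ys.min(),ys.max())
    P=np.array([atz(d,(x,y),.034)[:2] for x,y in zip(xs,ys)])
    c=P.mean(0);u,s,vt=np.linalg.svd(P-c);pr=(P-c)@vt[0];print(c,np.degrees(np.arctan2(vt[0][1],vt[0][0])),pr.min(),pr.max())
    im=d['img'][:,:,::-1]
def crop(d,x,y,w,f):
    cv2.imwrite('pics/'+f,cv2.resize(d['img'][y:y+w,x:x+w,::-1],(600,600),interpolation=cv2.INTER_CUBIC))
crop(S,200,180,150,'c1.png');crop(D,190,150,150,'c2.png')
```

```text
wrench_hub [267.6, 250.2] [270.9, 194.8] [ 0.5344 -0.1146  0.0175]
wrench [266.7, 256.1] [274.0, 197.4] [ 0.5301 -0.1194  0.0014]
tap_head [310.6, 182.4] [262.4, 244.5] [0.5319 0.1282 0.0928]
tap_collar [311.7, 196.6] [264.7, 253.4] [0.5342 0.122  0.0513]
jaw [311.5, 210.8] [263.0, 267.2] [0.5376 0.123  0.0024]
tin [0.452 0.41  0.   ] [0.455 0.398 0.   ]
driver [ 0.469 -0.408  0.   ] [ 0.471 -0.401  0.   ]
offcut [ 0.781 -0.     0.   ] [ 0.77  -0.011  0.   ]
S 604 257 275 224 271
[ 0.53804477 -0.127641  ] -50.80155487901351 -0.10704800154309796 0.08898040109176271
D 625 251 294 171 209
[ 0.53212351 -0.1114705 ] 126.00202097500922 -0.10413530306508095 0.08827316509344081
```

View pics/c1.png

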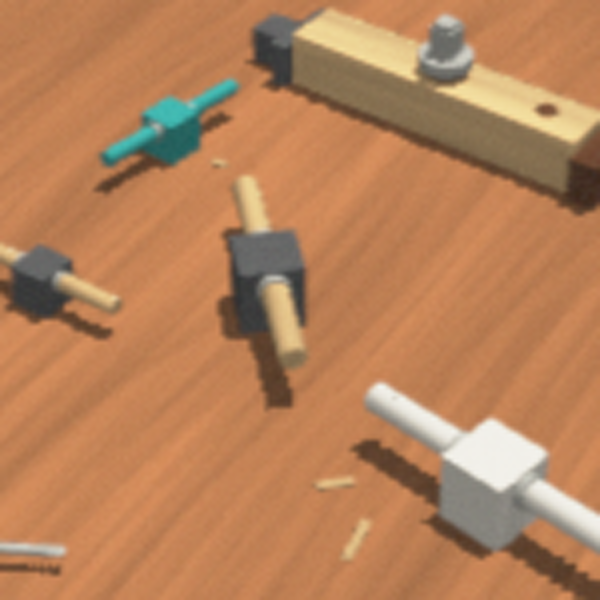

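View pics/c2.png

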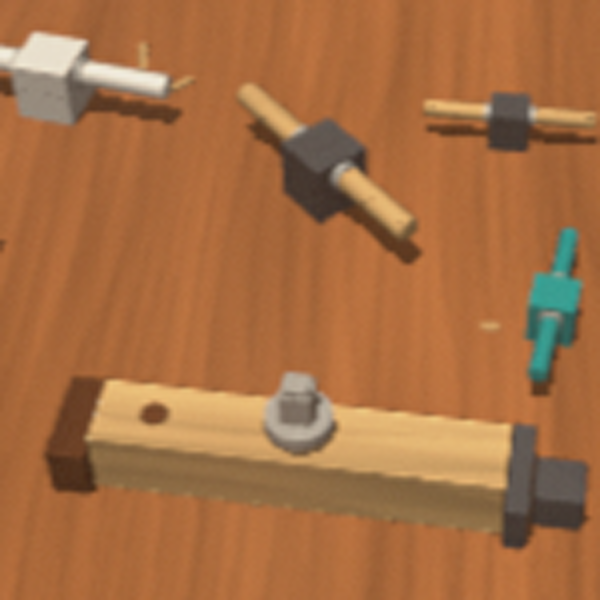

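```bash
cat >> h.py <<'E'
from scipy.spatial.transform import Rotation as R
def rot(s):
    q=s['ee_rot'];return R.from_quat([q[1],q[2],q[3],q[0]])
def yaw(s=None):
    s=s or arm.state();x=rot(s).as_matrix()[:,0];return np.degrees(np.arctan2(x[1],x[0]))
def goto(pos,yw,tilt=True):
    """tool-frame shift (mm) and rotvec(deg) to reach pos, tool down, x at yaw yw"""
    s=arm.state();r=rot(s)
    a=np.radians(yw);T=R.from_matrix(np.array([[np.cos(a),np.sin(a),0],[np.sin(a),-np.cos(a),0],[0,0,-1]]))
    sh=r.inv().apply(np.array(pos)-s['tool_pos']);rv=(r.inv()*T).as_rotvec(degrees=True)
    print('t',round(s['time'],2),'pos',s['tool_pos'].round(4),'yaw',round(yaw(s),2),'j6',np.degrees(s['joint_pos'][5]).round(1),'gap',round(s['finger_gap'],4))
    print('shift mm',(sh*1000).round(1),'rv',rv.round(2))
E
python3 - <<'E'
from h import *
goto([.533,-.117,.23],38)
E
```

```text
t 2.35 pos [ 0.2519 -0.572   0.2313] yaw -66.23 j6 -6.4 gap 0.0853
shift mm [-303.2 -440.6    1.3] rv [   0.      0.   -104.23]
```

Call:
play_rows([
  [1,-30,-44,0,0,0,-10],
  [1,-0.061,-0.088,0,0,0,-20],
  [1,-0.091,-0.132,0,0,0,-31],
  [1,-0.121,-0.176,0,0,0,-42],
  [1,-0.152,-0.22,0,0,0,-52],
])

```text
time: 2.98
tool_pos: [0.3928, -0.3429, 0.2316]
ee_rot: [0.0, 0.993, -0.121, 0.0]
contact_force: [0.2, -0.3, 0.3]
finger_gap: 0.0853
```

My first row was in mm by mistake. The per-row limit clipped it and the direction was right, so no harm done. I'll use metres from here.

Run:
```python
from h import *
goto([.533,-.117,.20],38)
```

```text
t 2.98 pos [ 0.3928 -0.3429  0.2316] yaw -13.91 j6 -34.9 gap 0.0853
shift mm [  81.8 -253.    31.6] rv [ 4.000e-02 -3.000e-02 -5.191e+01]
```

Call:
play_rows([
  [1,0.016,-0.05,0.006,0,0,-10.4],
  [1,0.032,-0.1,0.012,0,0,-20.8],
  [1,0.048,-0.15,0.018,0,0,-31.2],
  [1,0.065,-0.2,0.025,0,0,-41.6],
  [1,0.082,-0.253,0.032,0,0,-52],
])

```text
time: 3.6
tool_pos: [0.5341, -0.1156, 0.1997]
ee_rot: [0.001, 0.944, 0.329, 0.001]
contact_force: [0.1, -0.5, -0.2]
finger_gap: 0.0853
```

Run:
```python
from h import *
d=grab('wrist','w1.png')
for t in ['wrench_hub','wrench']:
    for r in arm.place_of('wrist',t): print(t,r['centre'],r['confidence'],atz(d,r['centre'],.023 if 'hub' in t else 0).round(4))
goto([.533,-.117,.2],38)
```

```text
wrench_hub [375.6, 360.4] 0.94 [ 0.7405 -0.2112  0.023 ]
wrench_hub [137.4, 162.7] 0.93 [ 0.4067 -0.187   0.023 ]
wrench_hub [284.8, 192.1] 0.64 [ 0.5363 -0.1213  0.023 ]
wrench [144.5, 157.5] 0.87 [ 0.4034 -0.1865  0.    ]
wrench [279.3, 183.2] 0.82 [ 0.529  -0.1213  0.    ]
wrench [367.0, 343.8] 0.66 [ 0.7341 -0.2106  0.    ]
t 3.75 pos [ 0.5338 -0.1146  0.1991] yaw 38.33 j6 -57.8 gap 0.0854
shift mm [-2.1  1.4 -0.9] rv [0.   0.01 0.33]
```

View pics/w1.png

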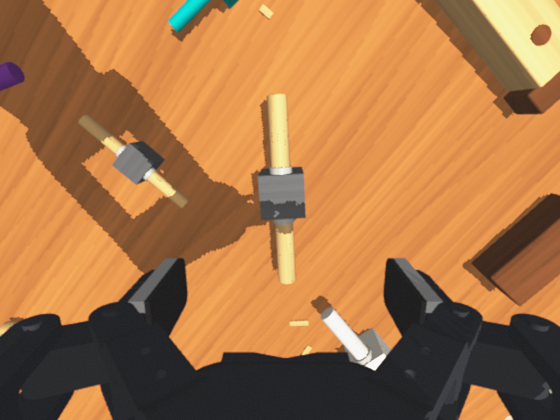

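Run:
```python
from h import *
d=grab('wrist')
im=d['img'][60:310,180:380,::-1];cv2.imwrite('pics/w1c.png',cv2.resize(im,None,fx=2.4,fy=2.4,interpolation=cv2.INTER_CUBIC))
a=atz(d,(277,95),.034);b=atz(d,(287,283),.034);print(a,b,(a+b)/2,np.linalg.norm(b-a),np.degrees(np.arctan2(*(a-b)[1::-1])))
c=[atz(d,p,.046) for p in [(258,170),(302,168),(304,206),(260,208)]]
print(np.mean(c,0)); print([np.linalg.norm(c[i]-c[i-1]).round(4) for i in range(4)],[np.degrees(np.arctan2(*(c[i]-c[i-1])[1::-1])).round(1) for i in range(4)])
```

```text
[ 0.47422059 -0.05356986  0.034     ] [ 0.59506759 -0.19171993  0.034     ] [ 0.53464409 -0.1226449   0.034     ] 0.1835468265407579 131.17786681977114
[ 0.527479 -0.115434  0.046   ]
[np.float64(0.0354), np.float64(0.0396), np.float64(0.0354), np.float64(0.0408)] [np.float64(130.1), np.float64(40.9), np.float64(-47.9), np.float64(-139.0)]
```

View pics/w1c.png

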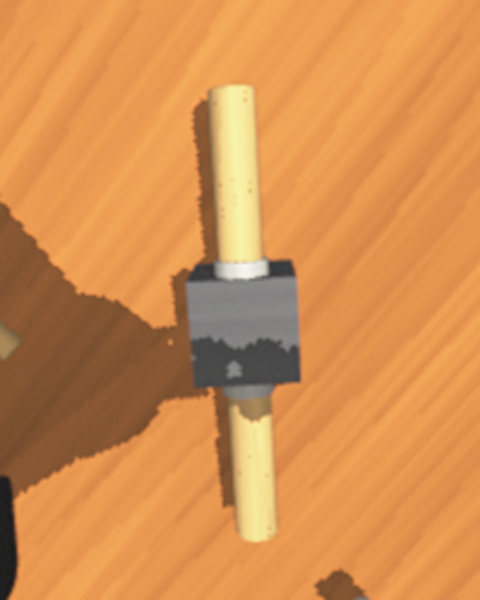

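Run:
```python
from h import *
d=grab('wrist')
P=[(187,283),(297,277),(300,381),(195,386)]
c=[atz(d,(180+x/2.4,60+y/2.4),.046) for x,y in P]
print(np.mean(c,0)); print([np.linalg.norm(c[i]-c[i-1]).round(4) for i in range(4)],[np.degrees(np.arctan2(*(c[i]-c[i-1])[1::-1])).round(1) for i in range(4)])
# bar: edges far end mid (231,87) top surface?, near end center(256,537)
for z in(.034,.043):
  a=atz(d,(180+231/2.4,60+87/2.4),z);b=atz(d,(180+256/2.4,60+535/2.4),z);print((a+b)/2,np.linalg.norm(b-a),np.degrees(np.arctan2(*(a-b)[1::-1])))
goto([np.mean(c,0)[0],np.mean(c,0)[1],.1],41)
```

```text
[ 0.53375137 -0.12410789  0.046     ]
[np.float64(0.0408), np.float64(0.0416), np.float64(0.041), np.float64(0.0411)] [np.float64(131.4), np.float64(41.3), np.float64(-49.3), np.float64(-139.0)]
[ 0.53413584 -0.12497413  0.034     ] 0.18259778023806164 131.1610552657656
[ 0.53290964 -0.12326846  0.043     ] 0.17725209970812014 131.1610552657656
t 3.85 pos [ 0.5331 -0.1171  0.1996] yaw 38.09 j6 -57.8 gap 0.0856
shift mm [-3.8  5.8 99.6] rv [ 0.06  0.03 -2.91]
```

Call:
play_rows([
  [1,-0.004,0.007,0.04,0,0,-2.9],
  [1,-0.004,0.007,0.09,0,0,-2.9],
  [1,-0.004,0.007,0.14,0,0,-2.9],
  [1,-0.004,0.007,0.175,0,0,-2.9],
  [1,-0.004,0.007,0.191,0,0,-2.9],
])

```text
time: 4.47
tool_pos: [0.5321, -0.1262, 0.0065]
ee_rot: [-0.001, 0.937, 0.349, -0.002]
contact_force: [-0.9, -1.5, -0.2]
finger_gap: 0.0852
```

Run:
```python
from h import *
goto([.534,-.1243,.008],41)
```

```text
t 4.47 pos [ 0.5321 -0.1262  0.0065] yaw 40.83 j6 -61.4 gap 0.0852
shift mm [ 2.7 -0.2 -1.5] rv [-0.13  0.15 -0.17]
```

Call:
play_rows([
  [0,0.002,0,-0.001,0,0,0],
  [-1,0.002,0,-0.001,0,0,0],
  [-1,0.002,0,-0.001,0,0,0],
  [-1,0.002,0,-0.001,0,0,0],
  [-1,0.002,0,-0.001,0,0,0],
], force=40)

```text
time: 5.1
tool_pos: [0.5363, -0.1257, 0.01]
ee_rot: [0.001, 0.937, 0.349, 0.001]
contact_force: [0.9, 0.5, 5.9]
finger_gap: 0.0414
```

Run:
```python
from h import *
goto([.534,-.1243,.15],41)
s=arm.state();print(s['contact_force'],s['ft_torque'])
```

```text
t 5.1 pos [ 0.5363 -0.1257  0.01  ] yaw 40.82 j6 -61.2 gap 0.0414
shift mm [  -0.8   -2.2 -140. ] rv [ 0.15 -0.02 -0.18]
[0.87808581 0.45578436 5.86070503] [ 0.07288957 -0.1996616  -0.06327034]
```

Call:
play_rows([
  [-1,0,0,-0.03,0,0,0],
  [-1,0,0,-0.08,0,0,0],
  [-1,0,0,-0.13,0,0,0],
  [-1,0,0,-0.17,0,0,0],
  [-1,0,0,-0.19,0,0,0],
])

```text
time: 5.72
tool_pos: [0.536, -0.1255, 0.202]
ee_rot: [0.002, 0.937, 0.349, 0.001]
contact_force: [0.7, 0.1, -4.4]
finger_gap: 0.0418
```

Run:
```python
from h import *
goto([.549,.205,.2],131)
s=arm.state();print(s['contact_force'],s['ft_torque'])
```

```text
t 5.72 pos [ 0.536  -0.1255  0.202 ] yaw 40.84 j6 -61.2 gap 0.0418
shift mm [ 225.9 -241.5    1.1] rv [  0.24   0.17 -90.16]
[ 0.723675    0.13027118 -4.44931959] [ 0.03416497 -0.06854792 -0.02560677]
```

Call:
play_rows([
  [-1,0.022,-0.024,0,0,0,-9],
  [-1,0.044,-0.048,0,0,0,-18],
  [-1,0.067,-0.072,0,0,0,-27],
  [-1,0.09,-0.096,0,0,0,-36],
  [-1,0.113,-0.12,0,0,0,-45],
])

```text
time: 6.35
tool_pos: [0.5412, 0.0403, 0.1999]
ee_rot: [0.001, 0.73, 0.683, -0.001]
contact_force: [-0.0, -0.4, -3.4]
finger_gap: 0.0414
```

Run:
```python
from h import *
goto([.549,.205,.2],131)
```

```text
t 6.35 pos [0.5412 0.0403 0.1999] yaw 86.16 j6 -89.1 gap 0.0414
shift mm [164.8  -3.3  -0.6] rv [ -0.07   0.18 -44.84]
```

Call:
play_rows([
  [-1,0.033,0,0,0,0,-9],
  [-1,0.066,-0.001,0,0,0,-18],
  [-1,0.099,-0.002,0,0,0,-27],
  [-1,0.132,-0.003,0,0,0,-36],
  [-1,0.165,-0.003,0,0,0,-45],
])

```text
time: 6.98
tool_pos: [0.5475, 0.2057, 0.1976]
ee_rot: [-0.001, 0.411, 0.912, -0.003]
contact_force: [0.3, 0.1, -4.0]
finger_gap: 0.0419
```

Run:
```python
from h import *
d=grab('wrist','w2.png')
for t,z in [('tap_head',.087),('tap_collar',.061),('jaw',0)]:
    for r in arm.place_of('wrist',t): print(t,r['centre'],r['confidence'],atz(d,r['centre'],z).round(4))
goto([.549,.205,.2],131)
```

```text
tap_head [223.9, 123.6] 0.92 [0.5298 0.1273 0.087 ]
tap_collar [221.1, 122.6] 0.73 [0.534  0.1217 0.061 ]
tap_collar [222.2, 119.3] 0.39 [0.5313 0.1207 0.061 ]
jaw [236.2, 120.5] 0.7 [0.5302 0.1233 0.    ]
jaw [224.6, 122.4] 0.65 [0.5393 0.1158 0.    ]
t 7.17 pos [0.5478 0.2051 0.1978] yaw 131.2 j6 -117.3 gap 0.0418
shift mm [-0.9  0.9 -2.2] rv [-0.33  0.09  0.2 ]
```

View pics/w2.png

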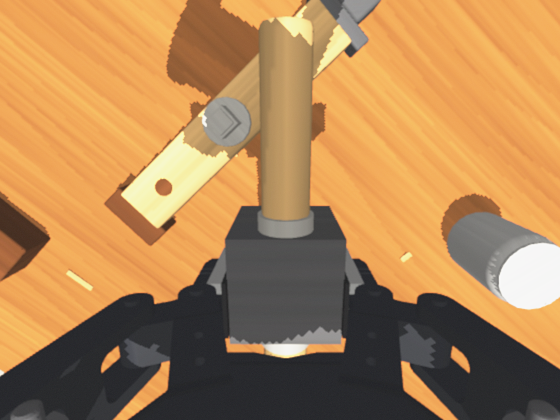

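Run:
```python
from h import *
d=grab('wrist')
cv2.imwrite('pics/w2c.png',cv2.resize(d['img'][90:155,190:260,::-1],None,fx=9,fy=9,interpolation=cv2.INTER_CUBIC))
```

```text
(no output)
```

View pics/w2c.png

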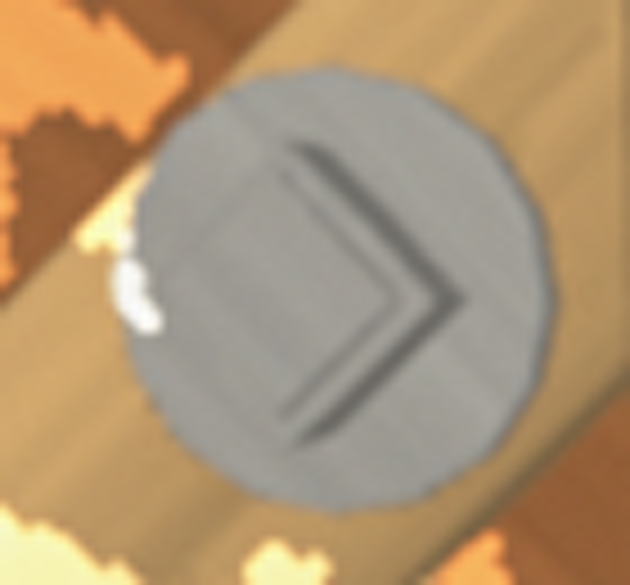

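Run:
```python
from h import *
d=grab('wrist')
f=lambda x,y,z:atz(d,(190+x/9-.45,90+y/9-.45),z)
e=lambda a,b:(np.degrees(np.arctan2(*(b-a)[1::-1])).round(1),np.linalg.norm(b-a).round(4))
t,r,b=f(280,165,.087),f(398,297,.087),f(282,418,.087)
print(t,r,b,e(t,r),e(r,b),'centre',(t+b)/2)
t,r,b=f(318,145,.061),f(465,298,.061),f(315,440,.061)
print('foot',e(t,r),e(r,b))
for p in [(343,290)]: print('collar',f(*p,.061))
print('diam',np.linalg.norm(f(128,290,.061)-f(555,290,.061)),np.linalg.norm(f(343,67,.061)-f(343,512,.061)))
# jaw long edge angle
a,b=atz(d,(152,231),.045),atz(d,(325,75),.045);print(e(a,b))
print('grip wrench: hub top corners',[ (atz(d,p,arm.state()['tool_pos'][2]+.04)).round(4) for p in [(229,240),(344,240),(344,332),(229,342)]])
# camera position
print(d['cam_to_world'][:3,3])
m=arm.place_of('wrist','wrench_hub');print([(r['centre'],r['confidence']) for r in m])
```

```text
[0.52287794 0.11736626 0.087     ] [0.52467213 0.13120855 0.087     ] [0.53868537 0.13005304 0.087     ] (np.float64(82.6), np.float64(0.014)) (np.float64(-4.7), np.float64(0.0141)) centre [0.53078165 0.12370965 0.087     ]
foot (np.float64(84.9), np.float64(0.0185)) (np.float64(-7.2), np.float64(0.0191))
collar [0.53018042 0.12417409 0.061     ]
diam 0.03894536722835493 0.03930682974672925
(np.float64(172.0), np.float64(0.2107))
grip wrench: hub top corners [array([0.5392, 0.1702, 0.2383]), array([0.5143, 0.1988, 0.2383]), array([0.5395, 0.2229, 0.2383]), array([0.5697, 0.1946, 0.2383])]
[0.49844601 0.15918698 0.34055781]
[([288.4, 267.5], 0.59)]
```

Run:
```python
from h import *
d=grab('wrist')
cv2.imwrite('pics/w3c.png',cv2.resize(d['img'][195:355,210:370,::-1],None,fx=3.7,fy=3.7,interpolation=cv2.INTER_CUBIC))
s=arm.state();r=rot(s);p=s['tool_pos']
def tl(px,up): # point at height TCP+up in tool frame
    return (r.inv().apply(atz(d,px,p[2]+up)-p)*1000).round(1)
for q in [(229,240),(344,240),(344,332),(229,342)]: print(tl(q,.036))
print('bar end',tl((287,22),.024+.009),tl((287,16),.024))
print('proj expected corners for y=-2.6:')
for x,y in [(-21,-23.6),(21,-23.6),(21,18.4),(-21,18.4)]:
  print(proj(d,p+r.apply([x/1000,y/1000,-.036])).round(1))
for y in (-93.6,): print('bar end proj',proj(d,p+r.apply([0,y/1000,-.024])),proj(d,p+r.apply([0,y/1000,-.033])))
```

```text
[-20.7 -28.1 -35.9]
[ 18.7 -28.1 -35.9]
[ 20.3   8.1 -36.1]
[-22.5  12.5 -36. ]
bar end [ -0.9 -95.9 -32.7] [  -0.9 -100.   -23.6]
proj expected corners for y=-2.6:
[228.6 252.3]
[350.2 252.3]
[344.4 355.4]
[233.5 355.5]
bar end proj [289.66809274  37.56986745] [290.11689337  30.38464031]
```

View pics/w3c.png

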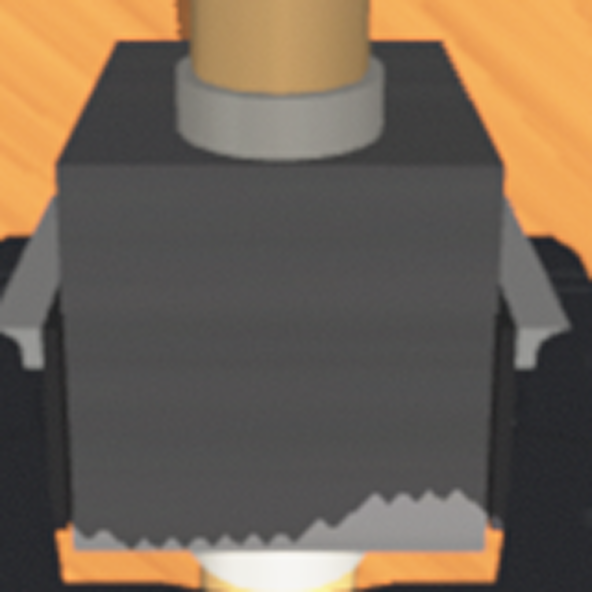

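Run:
```python
from h import *
goto([.580,.164,.15],84)
```

```text
t 7.38 pos [0.5489 0.2041 0.1989] yaw 131.07 j6 -117.4 gap 0.0417
shift mm [-50.6  -2.7  49. ] rv [-0.14  0.2  47.07]
```

Call:
play_rows([
  [-1,-0.01,0,0.01,0,0,10],
  [-1,-0.022,-0.001,0.02,0,0,20],
  [-1,-0.034,-0.002,0.03,0,0,30],
  [-1,-0.046,-0.003,0.04,0,0.1,40],
  [-1,-0.051,-0.003,0.049,-0.1,0.2,47],
])

```text
time: 8.0
tool_pos: [0.5804, 0.1619, 0.1497]
ee_rot: [-0.0, 0.745, 0.667, -0.0]
contact_force: [-0.7, 0.5, -3.7]
finger_gap: 0.0415
```

Call:
play_rows([
  [-1,0,0,0,0,0,0],
  [-1,0,0,0,0,0,0],
])

```text
time: 8.25
tool_pos: [0.5805, 0.1614, 0.1499]
ee_rot: [0.0, 0.745, 0.667, -0.0]
contact_force: [0.5, 1.2, -4.3]
finger_gap: 0.0415
```

Run:
```python
from h import *
goto([.580,.164,.15],84)
d=grab('wrist','w4.png')
goto([.580,.164,.15],84)
c=np.linalg.inv(d['cam_to_world']);s=arm.state();r=rot(s)
print('cam in tool',(r.inv().apply(d['cam_to_world'][:3,3]-s['tool_pos'])*1000).round(1))
print((r.inv()*R.from_matrix(d['cam_to_world'][:3,:3])).as_rotvec(degrees=True).round(2))
```

```text
t 8.25 pos [0.5805 0.1614 0.1499] yaw 83.73 j6 -74.8 gap 0.0415
shift mm [ 2.5 -0.8 -0.1] rv [-0.03  0.04 -0.27]
t 8.3 pos [0.5806 0.1617 0.1502] yaw 83.74 j6 -74.8 gap 0.0414
shift mm [ 2.2 -0.9  0.2] rv [-0.    0.03 -0.26]
cam in tool [  -2.9  -66.  -141.9]
[-1.509e+01  4.000e-02  1.000e-02]
```

View pics/w4.png

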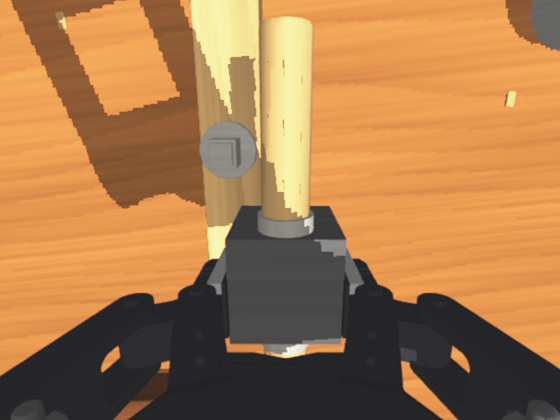

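Run:
```python
from h import *
d=grab('wrist')
cv2.imwrite('pics/w5a.png',cv2.resize(d['img'][115:185,190:260,::-1],None,fx=8,fy=8,interpolation=cv2.INTER_CUBIC))
cv2.imwrite('pics/w5b.png',cv2.resize(d['img'][195:355,210:370,::-1],None,fx=3.7,fy=3.7,interpolation=cv2.INTER_CUBIC))
```

```text
(no output)
```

View pics/w5a.png

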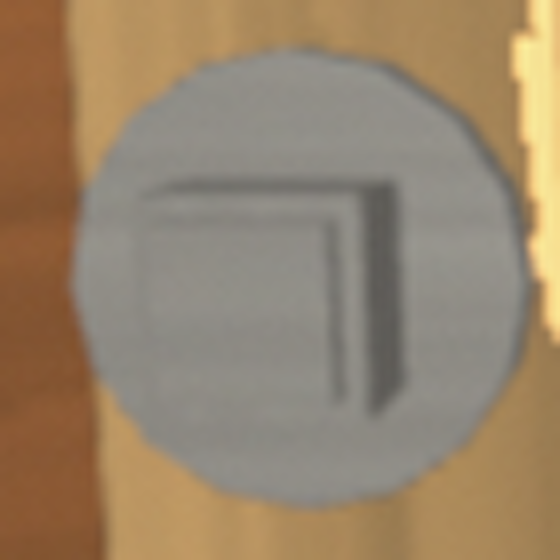

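View pics/w5b.png

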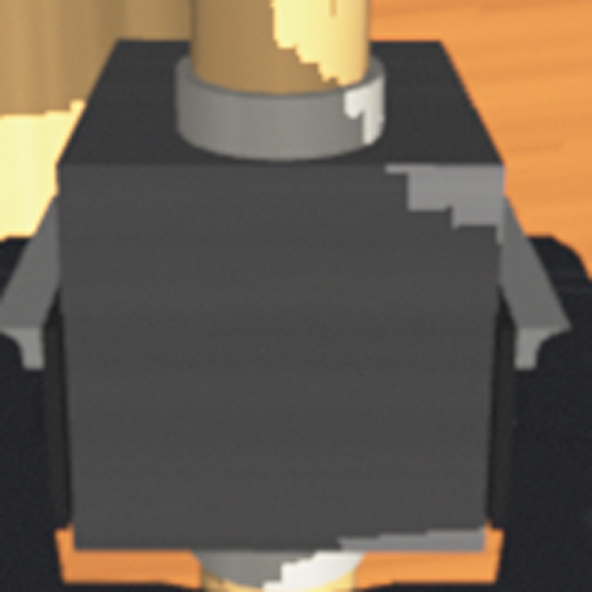

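Run:
```python
from h import *
d=grab('wrist');s=arm.state();r=rot(s);p=s['tool_pos']
def T(P): return r.inv().apply(P-p)*1000
fa=lambda x,y,z:T(atz(d,(190+(x+.5)/8-.5,115+(y+.5)/8-.5),z))
fb=lambda x,y,z:T(atz(d,(210+(x+.5)/3.7-.5,195+(y+.5)/3.7-.5),z))
print('collar c',fa(301,277,.061).round(1),'d',(fa(527,277,.061)-fa(75,277,.061)).round(1),(fa(301,507,.061)-fa(301,48,.061)).round(1))
q=[fa(148,222,.087),fa(328,222,.087),fa(332,405,.087)]
print('lead',[x.round(1) for x in q],'mid',((q[0]+q[2])/2).round(1))
q=[fa(160,190,.083),fa(358,195,.083),fa(372,412,.083)]
print('shoulder',[x.round(1) for x in q],'mid',((q[0]+q[2])/2).round(1))
for up in(.034,.036,.038):
  q=[fb(*c,p[2]+up) for c in [(60,163),(502,163),(485,549),(75,549)]]
  print(up,np.mean(q,0).round(1),[np.linalg.norm(q[i]-q[i-1]).round(1) for i in range(4)],[np.degrees(np.arctan2(*(q[i]-q[i-1])[1::-1])).round(1) for i in range(4)])
q=[fb(*c,p[2]-.010) for c in [(120,41),(441,41)]];print('lower edge',q)
```

```text
collar c [-42.6 -45.8  89.3] d [39.2  0.  -0. ] [-1.8 39.4  0. ]
lead [array([-49.7, -52.2,  63.3]), array([-35.9, -52.2,  63.3]), array([-36.2, -38.2,  63.3])] mid [-42.9 -45.2  63.3]
shoulder [array([-49.5, -54.4,  67.3]), array([-34.1, -54. ,  67.3]), array([-33.7, -37.1,  67.3])] mid [-41.6 -45.8  67.3]
0.034 [ -2.5  -4.5 -34. ] [np.float64(42.4), np.float64(41.6), np.float64(42.4), np.float64(42.4)] [np.float64(-89.4), np.float64(0.0), np.float64(89.6), np.float64(-180.0)]
0.036 [ -2.5  -5.7 -36. ] [np.float64(41.6), np.float64(40.9), np.float64(41.6), np.float64(41.6)] [np.float64(-89.4), np.float64(0.0), np.float64(89.6), np.float64(-180.0)]
0.038 [ -2.5  -6.8 -38. ] [np.float64(40.8), np.float64(40.1), np.float64(40.8), np.float64(40.8)] [np.float64(-89.4), np.float64(0.0), np.float64(89.6), np.float64(-180.0)]
lower edge [array([-23.07416451, -26.07057847,  10.00055805]), array([ 18.333125  , -26.06598923,   9.98434522])]
```

Call:
play_rows([
  [-1,-0.012,-0.012,0,0,0,0],
  [-1,-0.028,-0.028,0.005,0,0,0],
  [-1,-0.0403,-0.0405,0.02,0,0,0],
  [-1,-0.0403,-0.0405,0.035,0,0,0],
  [-1,-0.0403,-0.0405,0.045,0,0,0],
])

```text
time: 9.02
tool_pos: [0.5363, 0.1267, 0.1047]
ee_rot: [0.0, 0.745, 0.668, 0.0]
contact_force: [0.4, -0.5, -3.6]
finger_gap: 0.0418
```

Call:
play_rows([
  [-1,0,0,0,0,0,0],
])

```text
time: 9.15
tool_pos: [0.5361, 0.1271, 0.1038]
ee_rot: [-0.0, 0.744, 0.668, -0.0]
contact_force: [-0.3, 0.5, -3.7]
finger_gap: 0.0413
```

Run:
```python
from h import *
goto([.5332,.1255,.1],83.7)
p=np.array([.5805,.1617,0]);a=np.radians(83.74);print('want',p+np.array([np.cos(a),np.sin(a),0])*-.0403+np.array([np.sin(a),-np.cos(a),0])*-.0405)
S=grab('scene');D=grab('side')
cv2.imwrite('pics/s6.png',np.hstack([cv2.resize(d['img'][y:y+70,x:x+70,::-1],None,fx=5.7,fy=5.7,interpolation=cv2.INTER_CUBIC) for d,x,y in ((S,277,150),(D,230,205))]))
s=arm.state();print(s['contact_force'],s['ft_torque'])
```

```text
t 9.15 pos [0.5361 0.1271 0.1038] yaw 83.79 j6 -77.8 gap 0.0413
shift mm [-1.9 -2.7  3.8] rv [-0.05  0.01  0.09]
want [0.53584716 0.12605643 0.        ]
[ 0.51391172 -0.01760842 -3.41567102] [-0.06699522 -0.04562692 -0.01382279]
```

View pics/s6.png

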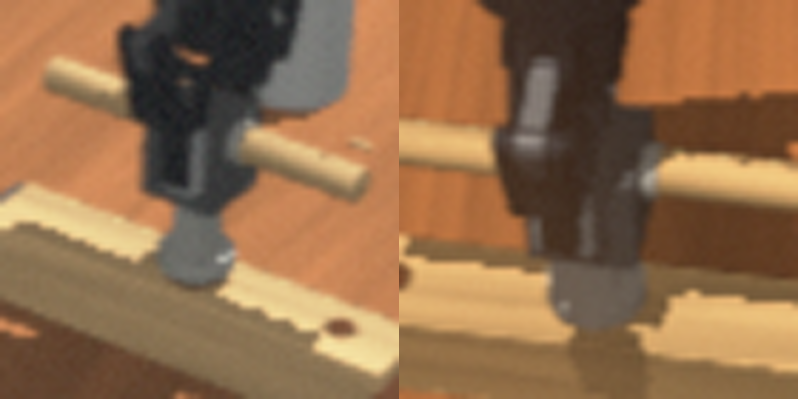

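Call:
play_rows([
  [-1,0,0,0.003,0,0,0],
  [-1,0,0,0.005,0,0,0],
  [-1,0,0,0.007,0,0,0],
  [-1,0,0,0.009,0,0,0],
  [-1,0,0,0.011,0,0,0],
])

```text
time: 9.88
tool_pos: [0.537, 0.1271, 0.0938]
ee_rot: [0.0, 0.744, 0.668, 0.001]
contact_force: [-0.7, -0.3, -3.8]
finger_gap: 0.0416
```

Call:
play_rows([
  [-1,0,0,0.0015,0,0,0],
  [-1,0,0,0.003,0,0,0],
  [-1,0,0,0.0045,0,0,0],
])

```text
time: 10.25
tool_pos: [0.537, 0.1269, 0.0892]
ee_rot: [0.001, 0.744, 0.668, 0.0]
contact_force: [-0.8, -1.8, -3.4]
finger_gap: 0.0416
```

Call:
play_rows([
  [-1,0,0,0.002,0,0,0],
  [-1,0,0,0.004,0,0,0],
  [-1,0,0,0.006,0,0,0],
  [-1,0,0,0.008,0,0,0],
])

```text
time: 10.75
tool_pos: [0.537, 0.1268, 0.081]
ee_rot: [0.001, 0.744, 0.668, 0.0]
contact_force: [-0.2, -0.3, -3.4]
finger_gap: 0.0414
```

Call:
play_rows([
  [-1,0,0,0.002,0,0,0],
  [-1,0,0,0.004,0,0,0],
  [-1,0,0,0.006,0,0,0],
  [-1,0,0,0.0075,0,0,0],
  [-1,0,0,0.0085,0,0,0],
])

```text
time: 11.38
tool_pos: [0.537, 0.1268, 0.0724]
ee_rot: [0.001, 0.744, 0.668, 0.0]
contact_force: [-0.9, -0.6, -3.4]
finger_gap: 0.0414
```

Call:
play_rows([
  [-1,0,0,0.001,0,0,0],
  [-1,0,0,0.002,0,0,0],
  [-1,0,0,0.003,0,0,0],
])

```text
time: 11.75
tool_pos: [0.5372, 0.1268, 0.0707]
ee_rot: [0.001, 0.744, 0.668, 0.0]
contact_force: [-4.9, -1.9, 8.3]
finger_gap: 0.0415
```

Call:
play_rows([
  [0.4,0,0,0,0,0,0],
  [0.4,0,0,0,0,0,0],
  [0.4,0,-0.0043,-0.001,0,0,0],
  [0.4,0,-0.0043,-0.001,0,0,0],
])

```text
time: 12.25
tool_pos: [0.5326, 0.1274, 0.0716]
ee_rot: [0.0, 0.744, 0.668, 0.0]
contact_force: [1.5, 0.8, -0.0]
finger_gap: 0.0596
```

Run:
```python
from h import *
goto([.5329,.1273,.071],83.74)
s=arm.state();print(s['contact_force'],s['ft_torque'])
d=grab('wrist','w7.png');S=grab('scene');D=grab('side')
cv2.imwrite('pics/s7.png',np.hstack([cv2.resize(d['img'][y:y+70,x:x+70,::-1],None,fx=5.7,fy=5.7,interpolation=cv2.INTER_CUBIC) for d,x,y in ((S,277,150),(D,230,205))]))
```

```text
t 12.25 pos [0.5326 0.1274 0.0716] yaw 83.81 j6 -77.7 gap 0.0596
shift mm [-0.1  0.3  0.6] rv [0.04 0.03 0.07]
[ 1.52406755  0.75184046 -0.02658456] [ 0.04951997 -0.00782939  0.00867019]
```

View pics/s7.png

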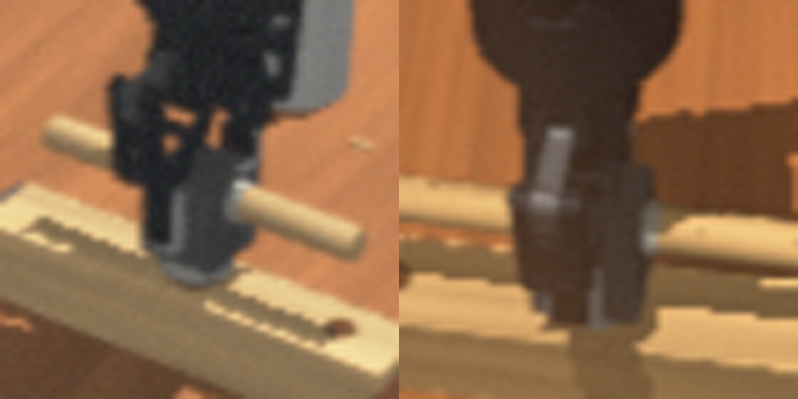

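View pics/w7.png

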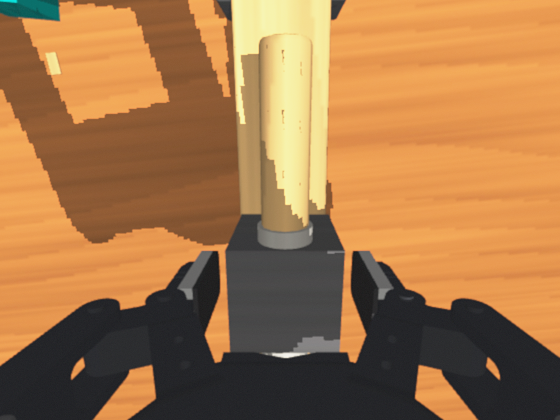

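Call:
play_rows([
  [-1,0,0,0.0003,0,0,0],
  [-1,0,0,0.0003,0,0,0],
  [-1,0,0,0.0003,0,0,0],
  [-1,0,0,0.0003,0,0,6],
  [-1,0,0,0.0003,0,0,12],
], force=30)

```text
time: 13.02
tool_pos: [0.5325, 0.1262, 0.0713]
ee_rot: [0.001, 0.81, 0.586, -0.001]
contact_force: [-1.0, -4.0, 2.0]
finger_gap: 0.0418
```

```bash
cat >> h.py <<'E'
def st():
    s=arm.state();r=rot(s)
    print('t',s['time'].__round__(2),'pos',(s['tool_pos']*1000).round(1),'yaw',yaw(s).round(1),'j6',np.degrees(s['joint_pos'][5]).round(1),'gap',round(s['finger_gap'],4),'F tool',r.inv().apply(s['contact_force']).round(1),'M tool',r.inv().apply(s['ft_torque']).round(3))
E
python3 -c "
from h import *
st()"
```

```text
t 13.03 pos [532.5 126.2  71.3] yaw 71.7 j6 -65.5 gap 0.0418 F tool [-4.1  0.4 -2. ] M tool [ 0.041 -0.635 -0.291]
```

Call:
play_rows([
  [-1,-0.0003,0,0.0001,0,0,8],
  [-1,-0.0003,0,0.0002,0,0,16],
  [-1,-0.0003,0,0.0003,0,0,24],
  [-1,-0.0003,0,0.0005,0,0,32],
  [-1,-0.0003,0,0.0006,0,0,40],
])

```text
time: 13.65
tool_pos: [0.532, 0.1255, 0.0707]
ee_rot: [0.002, 0.962, 0.272, -0.001]
contact_force: [0.2, -2.2, 1.3]
finger_gap: 0.0419
```

```bash
python3 -c "
from h import *
st()"
```

```text
t 13.65 pos [532.  125.5  70.7] yaw 31.5 j6 -25.3 gap 0.0419 F tool [-1.   1.9 -1.3] M tool [-0.064 -0.337 -0.301]
```

Going well: steady drag of 0.3 N m and small side forces.

Call:
play_rows([
  [-1,0,0,0.0001,0,0,8],
  [-1,0,0,0.0002,0,0,16],
  [-1,0,0,0.0003,0,0,24],
  [-1,0,0,0.0005,0,0,32],
  [-1,0,0,0.0007,0,0,40],
])

```text
time: 14.28
tool_pos: [0.5314, 0.1253, 0.07]
ee_rot: [0.003, 0.997, -0.075, -0.001]
contact_force: [-3.1, -0.5, 2.4]
finger_gap: 0.0417
```

Call:
play_rows([
  [-1,0,0,0.0001,0,0,8],
  [-1,0,0,0.0002,0,0,16],
  [-1,0,0,0.0003,0,0,24],
  [-1,0,0,0.0005,0,0,32],
  [-1,0,0,0.0007,0,0,40],
])

```text
time: 14.9
tool_pos: [0.5307, 0.1257, 0.0693]
ee_rot: [0.003, 0.91, -0.414, -0.001]
contact_force: [-2.0, 0.9, 3.8]
finger_gap: 0.0417
```

```bash
python3 -c "
from h import *
st();grab('wrist','w8.png')"
```

```text
t 14.9 pos [530.7 125.7  69.3] yaw -48.9 j6 55.1 gap 0.0417 F tool [-2.   0.9 -3.8] M tool [-0.16  -0.397 -0.256]
```

View pics/w8.png

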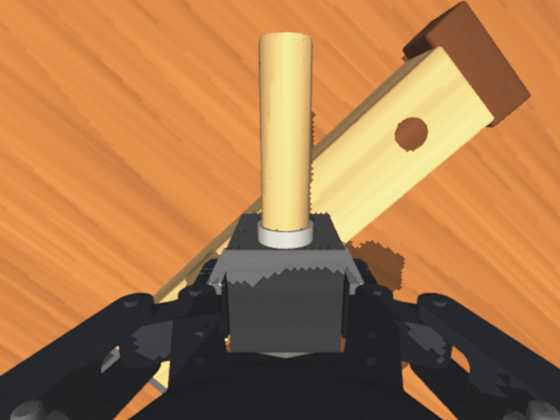

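Call:
play_rows([
  [-1,0,0,0.0001,0,0,10],
  [-1,0,0,0.0003,0,0,20],
  [-1,0,0,0.0005,0,0,30],
  [-1,0,0,0.0006,0,0,40],
  [-1,0,0,0.0007,0,0,50],
])

```text
time: 15.58
tool_pos: [0.5304, 0.1265, 0.0685]
ee_rot: [-0.003, -0.648, 0.762, 0.001]
contact_force: [-0.7, 3.8, 1.3]
finger_gap: 0.0414
```

```bash
python3 -c "
from h import *
st();S=grab('scene');D=grab('side')
cv2.imwrite('pics/s8.png',np.hstack([cv2.resize(d['img'][y:y+70,x:x+70,::-1],None,fx=5.7,fy=5.7,interpolation=cv2.INTER_CUBIC) for d,x,y in ((S,277,150),(D,230,205))]));st()"
```

```text
t 15.57 pos [530.4 126.5  68.5] yaw -99.2 j6 105.4 gap 0.0414 F tool [-3.6  1.3 -1.3] M tool [-0.17  -0.547 -0.242]
t 15.68 pos [530.5 126.5  68.5] yaw -98.9 j6 105.2 gap 0.0416 F tool [-2.2  1.8 -0.9] M tool [-0.208 -0.532  0.039]
```

View pics/s8.png

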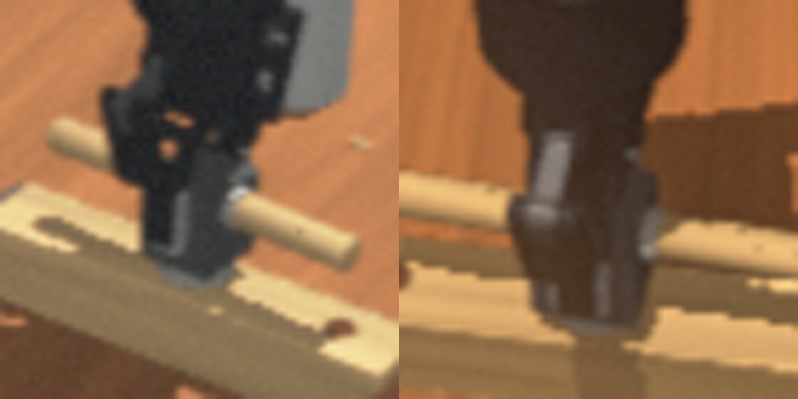

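Call:
play_rows([
  [-1,0,0,0,0,0,-9],
  [-1,0,0,-0.0001,0,0,-18],
  [-1,0,0,-0.0002,0,0,-27],
  [-1,0,0,-0.0004,0,0,-36],
  [-1,0,0,-0.0005,0,0,-45],
])

```text
time: 16.3
tool_pos: [0.5306, 0.1258, 0.069]
ee_rot: [0.003, 0.893, -0.45, -0.001]
contact_force: [-1.3, -1.1, 0.3]
finger_gap: 0.0416
```

```bash
python3 -c "
from h import *
st()"
```

```text
t 16.3 pos [530.6 125.8  69. ] yaw -53.5 j6 59.7 gap 0.0416 F tool [ 0.1  1.7 -0.3] M tool [-0.18   0.164  0.252]
```

Call:
play_rows([
  [-1,0,0,-0.0001,0,0,-9],
  [-1,0,0,-0.0003,0,0,-18],
  [-1,0,0,-0.0004,0,0,-27],
  [-1,0,0,-0.0005,0,0,-36],
  [-1,0,0,-0.0007,0,0,-44],
])

```text
time: 16.92
tool_pos: [0.5313, 0.1254, 0.0698]
ee_rot: [0.002, 0.997, -0.079, -0.001]
contact_force: [0.6, -1.0, -0.6]
finger_gap: 0.0418
```

```bash
python3 -c "
from h import *
st()"
```

```text
t 16.93 pos [531.3 125.4  69.8] yaw -9.0 j6 15.2 gap 0.0418 F tool [0.8 0.9 0.6] M tool [0.004 0.181 0.332]
```

Call:
play_rows([
  [-1,0,0,0.0001,0,0,9],
  [-1,0,0,0.0003,0,0,18],
  [-1,0,0,0.0004,0,0,27],
  [-1,0,0,0.0005,0,0,36],
  [-1,0,0,0.0006,0,0,45],
])

```text
time: 17.55
tool_pos: [0.5306, 0.1257, 0.0692]
ee_rot: [0.003, 0.891, -0.454, -0.001]
contact_force: [-2.7, 2.0, 3.4]
finger_gap: 0.0415
```

Call:
play_rows([
  [-1,0,0,0.0001,0,0,9],
  [-1,0,0,0.0003,0,0,18],
  [-1,0,0,0.0004,0,0,27],
  [-1,0,0,0.0006,0,0,36],
  [-1,0,0,0.0007,0,0,45],
])

```text
time: 18.18
tool_pos: [0.5304, 0.1265, 0.0685]
ee_rot: [-0.003, -0.649, 0.76, 0.001]
contact_force: [-2.2, 3.0, 2.0]
finger_gap: 0.0417
```

```bash
python3 -c "
from h import *
st()"
```

```text
t 18.18 pos [530.4 126.5  68.5] yaw -99.0 j6 105.2 gap 0.0417 F tool [-2.6  2.6 -2. ] M tool [-0.235 -0.633 -0.297]
```

Call:
play_rows([
  [0.6,0,0,0,0,0,0],
  [0.6,0,0,0,0,0,0],
  [0.8,0,0,-0.02,0,0,0],
  [0.8,0,0,-0.045,0,0,0],
  [0.8,0,0,-0.065,0,0,-3],
])

```text
time: 18.8
tool_pos: [0.5312, 0.1264, 0.1345]
ee_rot: [-0.003, -0.671, 0.742, 0.0]
contact_force: [-0.7, 0.5, -0.0]
finger_gap: 0.0769
```

```bash
python3 -c "
from h import *
st();goto([.5314,.1264,.135],-15)"
```

```text
t 18.8 pos [531.2 126.4 134.5] yaw -95.8 j6 101.9 gap 0.0769 F tool [-0.4  0.7  0. ] M tool [-0.038 -0.048  0.045]
t 18.8 pos [0.5312 0.1264 0.1345] yaw -95.77 j6 101.9 gap 0.0769
shift mm [-0.1 -0.2 -0.5] rv [ 3.200e-01  1.000e-02 -8.077e+01]
```

Call:
play_rows([
  [0.8,0,0,0,0,0,-10.5],
  [0.8,0,0,0,0,0,-21],
  [0.8,0,0,0,0,0,-31.5],
  [0.8,0,0,0,0,0,-42],
  [0.8,0,0,0,0,0,-52.5],
])

```text
time: 19.42
tool_pos: [0.5313, 0.126, 0.1344]
ee_rot: [0.002, 0.931, -0.365, -0.001]
contact_force: [0.5, -0.1, 1.0]
finger_gap: 0.0769
```

Call:
play_rows([
  [0.8,0,0,0,0,0,-10.5],
  [0.8,0,0,0,0,0,-21],
  [0.8,0,0,0,0,0,-31.5],
  [0.8,0,0,0,0,0,-42],
  [0.8,0,0,0,0,0,-52.5],
])

```text
time: 20.05
tool_pos: [0.5313, 0.1257, 0.1343]
ee_rot: [0.002, 0.996, 0.089, -0.002]
contact_force: [0.0, 0.1, 0.4]
finger_gap: 0.0769
```

Call:
play_rows([
  [0.8,0,0,0,0,0,-10.5],
  [0.8,0,0,0,0,0,-21],
  [0.8,0,0,0,0,0,-31.5],
  [0.8,0,0,0,0,0,-42],
  [0.8,0,0,0,0,0,-52.5],
])

```text
time: 20.68
tool_pos: [0.5315, 0.1253, 0.1343]
ee_rot: [0.001, 0.851, 0.524, -0.003]
contact_force: [1.2, 0.8, -0.4]
finger_gap: 0.0766
```

```bash
python3 -c "
from h import *
st();goto([.5314,.1264,.0685],81)"
```

```text
t 20.68 pos [531.5 125.3 134.3] yaw 63.3 j6 -57.1 gap 0.0766 F tool [1.2 0.7 0.4] M tool [-0.004  0.025 -0.02 ]
t 20.68 pos [0.5315 0.1253 0.1343] yaw 63.26 j6 -57.1 gap 0.0766
shift mm [ 1.3 -0.5 65.8] rv [ -0.14   0.29 -17.74]
```

Call:
play_rows([
  [0.8,0.0013,-0.0005,0,0,0.2,-9],
  [0.8,0.0013,-0.0005,0,-0.1,0.3,-17.7],
  [0.8,0.0013,-0.0005,0.02,-0.1,0.3,-17.7],
  [0.8,0.0013,-0.0005,0.045,-0.1,0.3,-17.7],
  [0.8,0.0013,-0.0005,0.066,-0.1,0.3,-17.7],
])

```text
time: 21.3
tool_pos: [0.5313, 0.1261, 0.0674]
ee_rot: [-0.0, 0.76, 0.65, -0.0]
contact_force: [-0.6, 0.4, 0.1]
finger_gap: 0.0771
```

```bash
python3 -c "
from h import *
st();grab('wrist','w9.png');goto([.5314,.1264,.0685],81)"
```

```text
t 21.3 pos [531.3 126.1  67.4] yaw 81.1 j6 -75.1 gap 0.0771 F tool [ 0.3 -0.7 -0.1] M tool [-0.045 -0.006 -0.007]
t 21.35 pos [0.5288 0.1257 0.0645] yaw 81.11 j6 -75.1 gap 0.0767
shift mm [ 1.   2.4 -4. ] rv [-0.33  0.09  0.11]
```

View pics/w9.png

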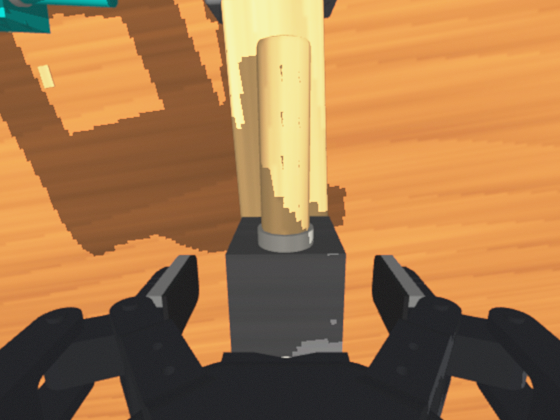

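Call:
play_rows([
  [0.2,0.001,0.0024,-0.004,-0.3,0,0],
  [0.2,0.001,0.0024,-0.004,-0.3,0,0],
  [-1,0.001,0.0024,-0.004,-0.3,0,0],
  [-1,0.001,0.0024,-0.004,-0.3,0,0],
  [-1,0.001,0.0024,-0.004,-0.3,0,0],
])

```text
time: 21.98
tool_pos: [0.5326, 0.1263, 0.0699]
ee_rot: [0.001, 0.76, 0.65, 0.0]
contact_force: [-0.5, -0.8, 4.5]
finger_gap: 0.0414
```

```bash
python3 -c "
from h import *
st();goto([.5314,.1264,.0685],81)"
```

```text
t 21.98 pos [532.6 126.3  69.9] yaw 81.1 j6 -75.0 gap 0.0414 F tool [-0.9 -0.4 -4.5] M tool [ 0.092 -0.251 -0.077]
t 21.98 pos [0.5326 0.1263 0.0699] yaw 81.14 j6 -75.0 gap 0.0414
shift mm [-0.1 -1.2  1.4] rv [0.12 0.08 0.14]
```

Call:
play_rows([
  [-1,0,0,0.0001,0,0,8],
  [-1,0,0,0.0003,0,0,16],
  [-1,0,0,0.0004,0,0,24],
  [-1,0,0,0.0005,0,0,32],
  [-1,0,0,0.0006,0,0,40],
])

```text
time: 22.6
tool_pos: [0.5322, 0.1256, 0.0693]
ee_rot: [0.002, 0.937, 0.35, -0.0]
contact_force: [-0.8, -2.4, 1.3]
finger_gap: 0.0415
```

Call:
play_rows([
  [-1,0,0,0.0001,0,0,8],
  [-1,0,0,0.0003,0,0,16],
  [-1,0,0,0.0004,0,0,25],
  [-1,0,0,0.0005,0,0,34],
  [-1,0,0,0.0006,0,0,43],
])

```text
time: 23.22
tool_pos: [0.5314, 0.1253, 0.0686]
ee_rot: [0.002, 1.0, -0.02, -0.0]
contact_force: [-2.1, -1.1, 2.4]
finger_gap: 0.0418
```

```bash
python3 -c "
from h import *
st();grab('wrist','w10.png')"
```

```text
t 23.23 pos [531.4 125.3  68.6] yaw -2.3 j6 8.4 gap 0.0418 F tool [-2.1  1.2 -2.4] M tool [-0.301 -0.342 -0.336]
```

View pics/w10.png

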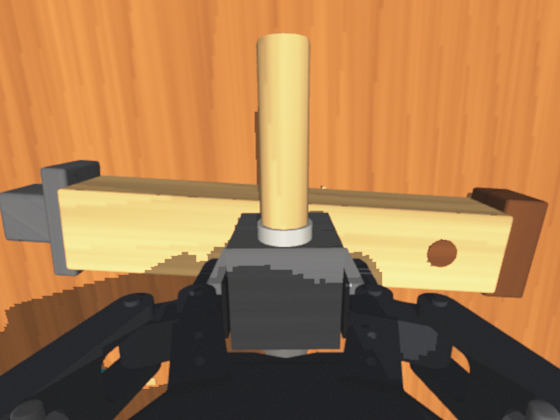

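Call:
play_rows([
  [-1,0,0,0,0,0,-9],
  [-1,0,0,-0.0001,0,0,-18],
  [-1,0,0,-0.0002,0,0,-27],
  [-1,0,0,-0.0004,0,0,-36],
  [-1,0,0,-0.0005,0,0,-44],
])

```text
time: 23.9
tool_pos: [0.5322, 0.1256, 0.0691]
ee_rot: [0.002, 0.934, 0.357, 0.0]
contact_force: [2.4, -0.3, 0.2]
finger_gap: 0.0416
```

Call:
play_rows([
  [-1,0,0,-0.0001,0,0,-9],
  [-1,0,0,-0.0003,0,0,-18],
  [-1,0,0,-0.0004,0,0,-27],
  [-1,0,0,-0.0005,0,0,-36],
  [-1,0,0,-0.0006,0,0,-43],
])

```text
time: 24.52
tool_pos: [0.5326, 0.1263, 0.0698]
ee_rot: [0.001, 0.737, 0.676, 0.001]
contact_force: [1.2, 1.4, 1.4]
finger_gap: 0.0414
```

```bash
python3 -c "
from h import *
st();S=grab('scene');D=grab('side')
cv2.imwrite('pics/s11.png',np.hstack([cv2.resize(d['img'][y:y+70,x:x+70,::-1],None,fx=5.7,fy=5.7,interpolation=cv2.INTER_CUBIC) for d,x,y in ((S,277,150),(D,230,205))]));st()"
```

```text
t 24.52 pos [532.6 126.3  69.8] yaw 85.1 j6 -79.0 gap 0.0414 F tool [ 1.5  1.1 -1.4] M tool [-0.061  0.237  0.231]
t 24.62 pos [532.5 126.2  69.8] yaw 84.9 j6 -78.8 gap 0.0414 F tool [ 1.4 -0.3 -0.2] M tool [-0.082  0.456  0.048]
```

View pics/s11.png

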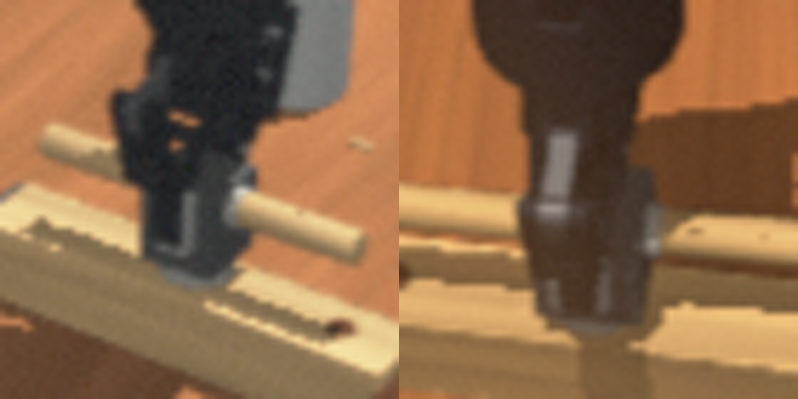

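Call:
play_rows([
  [-1,0,0,0,0,0,9],
  [-1,0,0,0.0001,0,0,18],
  [-1,0,0,0.0002,0,0,27],
  [-1,0,0,0.0003,0,0,36],
  [-1,0,0,0.0005,0,0,45],
])

```text
time: 25.25
tool_pos: [0.5322, 0.1256, 0.0693]
ee_rot: [0.002, 0.941, 0.339, 0.0]
contact_force: [-1.2, -2.4, 2.5]
finger_gap: 0.0419
```

Call:
play_rows([
  [-1,0,0,0.0001,0,0,9],
  [-1,0,0,0.0003,0,0,18],
  [-1,0,0,0.0004,0,0,27],
  [-1,0,0,0.0006,0,0,36],
  [-1,0,0,0.0007,0,0,45],
])

```text
time: 25.88
tool_pos: [0.5314, 0.1252, 0.0685]
ee_rot: [0.002, 0.999, -0.049, -0.0]
contact_force: [-2.1, -1.4, 3.1]
finger_gap: 0.0417
```

Call:
play_rows([
  [-1,0,0,0.0001,0,0,9],
  [-1,0,0,0.0003,0,0,18],
  [-1,0,0,0.0004,0,0,27],
  [-1,0,0,0.0006,0,0,36],
  [-1,0,0,0.0007,0,0,45],
])

```text
time: 26.5
tool_pos: [0.5306, 0.1256, 0.0678]
ee_rot: [0.002, 0.903, -0.43, -0.0]
contact_force: [-2.0, 1.0, 2.7]
finger_gap: 0.0416
```

```bash
python3 -c "
from h import *
st()"
```

```text
t 26.5 pos [530.6 125.6  67.8] yaw -50.9 j6 57.1 gap 0.0416 F tool [-2.   0.9 -2.7] M tool [-0.058 -0.492 -0.276]
```

Call:
play_rows([
  [-1,0,0,0.0001,0,0,5],
  [-1,0,0,0.0002,0,0,10],
  [-1,0,0,0.0003,0,0,15],
  [-1,0,0,0.0004,0,0,20],
  [-1,0,0,0.0005,0,0,25],
], force=22)

```text
time: 27.12
tool_pos: [0.5303, 0.1261, 0.0674]
ee_rot: [0.002, 0.788, -0.616, -0.0]
contact_force: [-1.5, 1.7, 1.9]
finger_gap: 0.0415
```

```bash
python3 -c "
from h import *
st()"
```

```text
t 27.12 pos [530.3 126.1  67.4] yaw -76.1 j6 82.3 gap 0.0415 F tool [-2.   1.1 -1.9] M tool [-0.049 -0.301 -0.267]
```

Call:
play_rows([
  [-1,0,0,0.0001,0,0,3],
  [-1,0,0,0.0001,0,0,6],
  [-1,0,0,0.0002,0,0,9],
  [-1,0,0,0.0003,0,0,12],
])

```text
time: 27.62
tool_pos: [0.5303, 0.1263, 0.0672]
ee_rot: [0.002, 0.718, -0.696, 0.0]
contact_force: [-1.1, 0.4, 2.0]
finger_gap: 0.0414
```

```bash
python3 -c "
from h import *
st()"
```

```text
t 27.62 pos [530.3 126.3  67.2] yaw -88.2 j6 94.4 gap 0.0414 F tool [-0.5  1.1 -2. ] M tool [-0.037 -0.177 -0.242]
```

Call:
play_rows([
  [-1,0,0,0,0,0,1.5],
  [-1,0,0,0.0001,0,0,3],
  [-1,0,0,0.0001,0,0,4.5],
  [-1,0,0,0.0001,0,0,6],
])

```text
time: 28.12
tool_pos: [0.5302, 0.1265, 0.0671]
ee_rot: [-0.002, -0.68, 0.733, -0.0]
contact_force: [-0.1, 0.9, 0.9]
finger_gap: 0.0417
```

```bash
python3 -c "
from h import *
st()"
```

```text
t 28.12 pos [530.2 126.5  67.1] yaw -94.3 j6 100.5 gap 0.0417 F tool [-0.9  0.1 -0.9] M tool [-0.017 -0.207 -0.244]
```

Call:
play_rows([
  [-1,0,0,0,0,0,1],
  [-1,0,0,0,0,0,2],
  [-1,0,0,0.0001,0,0,3],
])

```text
time: 28.5
tool_pos: [0.5302, 0.1265, 0.0671]
ee_rot: [-0.002, -0.66, 0.751, -0.0]
contact_force: [0.2, 1.1, 0.5]
finger_gap: 0.042
```

```bash
python3 -c "
from h import *
st()"
```

```text
t 28.5 pos [530.2 126.5  67.1] yaw -97.3 j6 103.5 gap 0.042 F tool [-1.2 -0.1 -0.5] M tool [-0.085 -0.194 -0.209]
```

Call:
play_rows([
  [-1,0,0,0,0,0,1],
  [-1,0,0,0,0,0,2],
])

```text
time: 28.75
tool_pos: [0.5302, 0.1266, 0.067]
ee_rot: [-0.002, -0.647, 0.763, -0.0]
contact_force: [-1.0, 1.2, 1.4]
finger_gap: 0.0419
```

```bash
python3 -c "
from h import *
st()"
```

```text
t 28.75 pos [530.2 126.6  67. ] yaw -99.4 j6 105.6 gap 0.0419 F tool [-1.   1.2 -1.4] M tool [-0.026 -0.263 -0.228]
```

Call:
play_rows([
  [-1,0,0,0,0,0,1],
  [-1,0,0,0,0,0,2],
])

```text
time: 29.0
tool_pos: [0.5302, 0.1266, 0.067]
ee_rot: [-0.002, -0.633, 0.774, -0.0]
contact_force: [-0.4, 1.4, 0.0]
finger_gap: 0.0413
```

```bash
python3 -c "
from h import *
st()"
```

```text
t 29.0 pos [530.2 126.6  67. ] yaw -101.5 j6 107.7 gap 0.0413 F tool [-1.3  0.7 -0. ] M tool [-0.067 -0.221 -0.2  ]
```

Call:
play_rows([
  [-1,0,0,0,0,0,1],
  [-1,0,0,0,0,0,2],
])

```text
time: 29.25
tool_pos: [0.5303, 0.1267, 0.067]
ee_rot: [-0.002, -0.619, 0.786, -0.0]
contact_force: [-0.3, 1.2, 0.7]
finger_gap: 0.0415
```

```bash
python3 -c "
from h import *
st();grab('wrist','w12.png');S=grab('scene');D=grab('side')
cv2.imwrite('pics/s12.png',np.hstack([cv2.resize(d['img'][y:y+70,x:x+70,::-1],None,fx=5.7,fy=5.7,interpolation=cv2.INTER_CUBIC) for d,x,y in ((S,277,150),(D,230,205))]));st()"
```

```text
t 29.25 pos [530.3 126.7  67. ] yaw -103.5 j6 109.7 gap 0.0415 F tool [-1.1  0.6 -0.7] M tool [-0.089 -0.28  -0.224]
t 29.4 pos [530.3 126.6  67. ] yaw -103.5 j6 109.7 gap 0.0414 F tool [-0.8 -0.4 -0.4] M tool [-0.059 -0.319 -0.168]
```

View pics/w12.png

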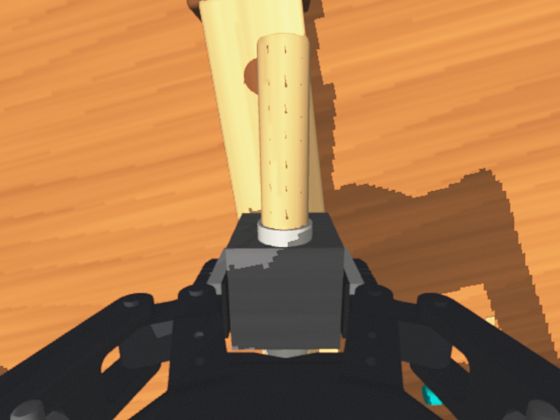

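View pics/s12.png

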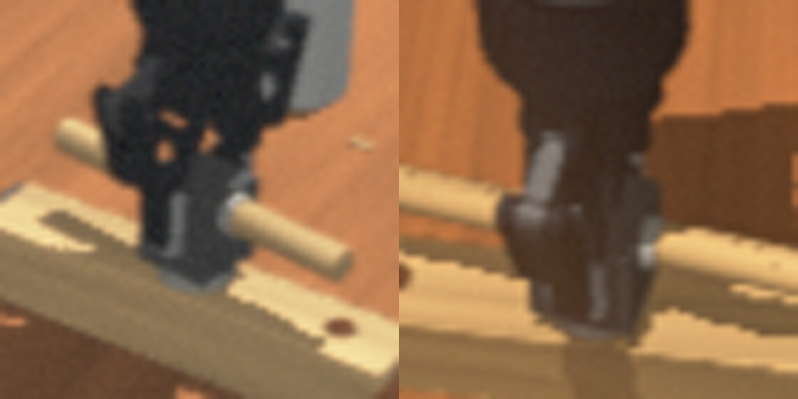

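Call:
play_rows([
  [-1,0,0,0,0,0,1],
  [-1,0,0,0,0,0,2],
])

```text
time: 29.65
tool_pos: [0.5303, 0.1266, 0.067]
ee_rot: [-0.002, -0.605, 0.796, -0.0]
contact_force: [0.4, 1.5, 0.3]
finger_gap: 0.0419
```

```bash
python3 -c "
from h import *
st()"
```

```text
t 29.65 pos [530.3 126.6  67. ] yaw -105.5 j6 111.7 gap 0.0419 F tool [-1.5  0.  -0.3] M tool [-0.119 -0.257 -0.411]
```

Call:
play_rows([
  [-1,0,0,0,0,0,1],
  [-1,0,0,0,0,0,1.5],
])

```text
time: 29.9
tool_pos: [0.5303, 0.1267, 0.0669]
ee_rot: [-0.002, -0.595, 0.804, -0.0]
contact_force: [0.2, 1.2, -0.4]
finger_gap: 0.0416
```

```bash
python3 -c "
from h import *
st()"
```

```text
t 29.9 pos [530.3 126.7  66.9] yaw -107.0 j6 113.2 gap 0.0416 F tool [-1.2  0.2  0.4] M tool [-0.09  -0.365 -0.679]
```

The torque climbed from 0.22 to 0.41 to 0.68 N m within 3°, so the tap is at its stop. Now I'll ease off and release.

Call:
play_rows([
  [-1,0,0,0,0,0,-3],
  [-1,0,0,0,0,0,-3],
])

```text
time: 30.15
tool_pos: [0.5303, 0.1266, 0.067]
ee_rot: [-0.002, -0.615, 0.789, -0.0]
contact_force: [-0.2, 1.0, 0.8]
finger_gap: 0.0413
```

```bash
python3 -c "
from h import *
st()"
```

```text
t 30.15 pos [530.3 126.6  67. ] yaw -104.1 j6 110.3 gap 0.0413 F tool [-0.9  0.4 -0.8] M tool [-0.063 -0.269 -0.078]
```

Call:
play_rows([
  [0.6,0,0,0,0,0,0],
  [0.6,0,0,0,0,0,0],
  [0.8,0,0,-0.01,0,0,0],
  [0.8,0,0,-0.04,0,0,0],
  [0.8,0,0,-0.09,0,0,0],
])

```text
time: 30.78
tool_pos: [0.5287, 0.1266, 0.1564]
ee_rot: [-0.004, -0.615, 0.789, 0.001]
contact_force: [1.2, -0.1, 0.7]
finger_gap: 0.0767
```

Call:
play_rows([
  [0.8,0,0.03,-0.03,0,0,0],
  [0.8,0,0.06,-0.05,0,0,0],
  [0.8,0,0.06,-0.05,0,0,0],
])

```text
time: 31.15
tool_pos: [0.4712, 0.142, 0.2094]
ee_rot: [-0.002, -0.615, 0.788, -0.0]
contact_force: [-0.3, -0.2, -0.5]
finger_gap: 0.0766
```

```bash
python3 -c "
from h import *
st();W=grab('wrist','w13.png');S=grab('scene');D=grab('side','side13.png')
cv2.imwrite('pics/s13.png',np.hstack([cv2.resize(d['img'][y:y+70,x:x+70,::-1],None,fx=5.7,fy=5.7,interpolation=cv2.INTER_CUBIC) for d,x,y in ((S,277,150),(D,230,205))]));st()"
```

```text
t 31.15 pos [471.2 142.  209.4] yaw -104.1 j6 112.8 gap 0.0766 F tool [0.3 0.2 0.5] M tool [-0.009 -0.013 -0.031]
t 31.3 pos [471.2 141.1 206.5] yaw -104.2 j6 112.8 gap 0.0764 F tool [-0.3  0.2 -0.3] M tool [0.019 0.001 0.041]
```

View pics/w13.png

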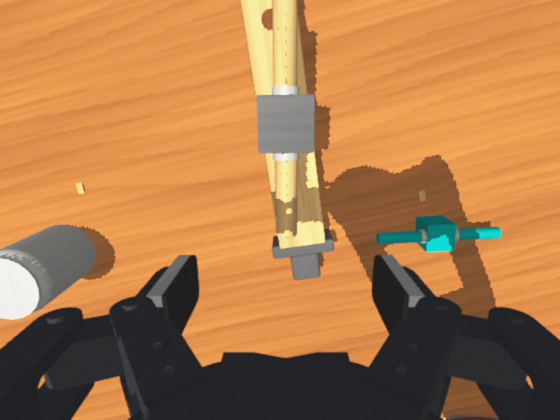

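View pics/s13.png

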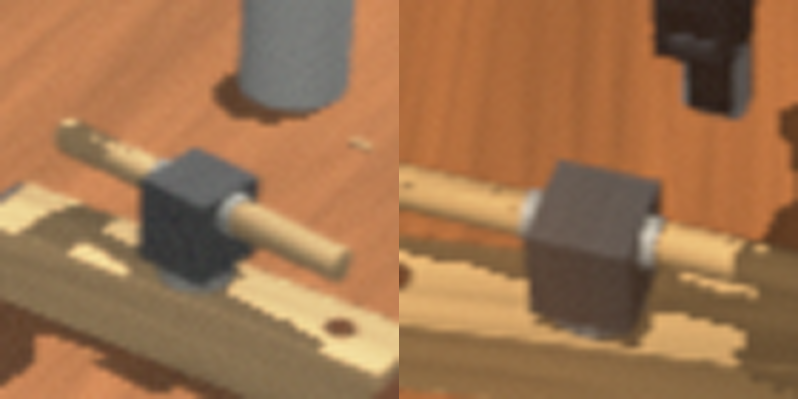

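```bash
python3 -c "
from h import *
print(arm.finish_job());st()"
```

```text
the job is handed in; nothing more can be done
None
the job is handed in; nothing more can be done
```

The tap is screwed in to its stop and the job was handed in at about 31 s of the 72 s allowed. The wrench (the larger dark-steel and wood one) is sitting on the tap and the arm is clear of it.

- **Sequence:** I read the tap's turn from how far the wrench turned, allowing for about 0.12 rad of play. By that reckoning it went forward to about 3.1 rad, back to about 1.8, forward to about 4.55, back to about 3.3, then on to the stop. I had to let go and regrip once, in the middle of the second forward turn.
- **At the stop:** turning took about 0.2–0.3 N m until the last few degrees, then rose to 0.41 and 0.68 N m. I stopped there, backed off 3° and let go. The 0.68 N m is slightly over the 0.6 N m you gave as forcing. Side and downward forces at the wrist stayed within about 12 N, but the wrench-on-tap force behind the 60 N limit is not shown to me.
- **Last checks:** after regripping, the tool sank 3.0 mm, against about 3.1 mm expected. The final pictures show the wrench upright with its hub down on the collar and the collar at the wood. I moved none of the other things on the bench, but compared only the nearby ones by eye.
- **Errors and disagreements:**
  - My first move had one row in mm instead of m; the row limit clipped it and it did no harm.
  - The wrist camera and the reported tool position disagreed by about 3 mm, so I lined up the wrench and tap within a single picture.
  - The stop came about 2–3° of wrench turn later than I had worked out.

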